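# Set up the swab-cleaning tray by height

## Task

Set up the spill tray for swab cleaning: stand the lidded steel pot, the glass beaker and the two amber bottles in the tray's four coasters, one in each, in order of height, the lowest next to the glass dish and the tallest at the other end, so that nothing tall is in the way of the hand at the dish. Each must stand flat on the floor of its coaster, inside the rim; keep them upright all the way, as the bottles hold solvent.

Things in the scene. Friction and masses are not known exactly. Their poses are not given: they have to be found in the camera images.
- steel_pot: small pale steel pot with a knobbed lid fixed on it, the lowest of the four vessels: 37 mm across and 37 mm high over the knob. Its round body, 36 mm across just under the lid, runs from the foot to 20 mm up, and can be gripped from 9 to 20 mm up; the lid above slopes in. Stands loose on the bench. Origin: centre of its underside; z up
- glass_beaker: clear open glass beaker, second in height: 49 mm across the rim, nearly straight sides, 59 mm high, empty. Stands loose on the bench. Origin: centre of its underside; z up
- white_cap_bottle: amber glass bottle with a white screw cap, third in height: body 47 mm across up to 62 mm, cap 37 mm across from 74 to 92 mm. Closed and loose on the bench. Origin: centre of its underside; z up
- black_cap_bottle: larger amber glass bottle with a black screw cap, the tallest: body 59 mm across up to 78 mm, cap 46 mm across from 93 to 114 mm. Closed and loose on the bench. Origin: centre of its underside; z up
- coaster_a: one of four identical round rubber coasters (grey rim, black floor) fixed in the steel tray: 85 mm across, a rim 10 mm high and 5.5 mm thick round a flat dished floor 74 mm across and 3 mm above its underside. Origin: centre of its underside; z up. Which of the four coasters is where in the row changes from start to start
- coaster_b: one of four identical round rubber coasters (grey rim, black floor) fixed in the steel tray: 85 mm across, a rim 10 mm high and 5.5 mm thick round a flat dished floor 74 mm across and 3 mm above its underside. Origin: centre of its underside; z up. Which of the four coasters is where in the row changes from start to start
- coaster_c: one of four identical round rubber coasters (grey rim, black floor) fixed in the steel tray: 85 mm across, a rim 10 mm high and 5.5 mm thick round a flat dished floor 74 mm across and 3 mm above its underside. Origin: centre of its underside; z up. Which of the four coasters is where in the row changes from start to start
- coaster_d: one of four identical round rubber coasters (grey rim, black floor) fixed in the steel tray: 85 mm across, a rim 10 mm high and 5.5 mm thick round a flat dished floor 74 mm across and 3 mm above its underside. Origin: centre of its underside; z up. Which of the four coasters is where in the row changes from start to start
- glass_dish: flat round clear glass dish with a lid fixed on it, 69 mm across and 17 mm high, fixed in the steel tray at one end of the row (either end, changing from start to start). Dish and coasters stand in one straight row of five, about 87 mm from centre to centre. Origin: centre of its underside; z up
- tray: fixed steel spill tray, 102 x 452 mm, lip 12 mm above the bench; its floor, on which dish and coasters stand, is 4.5 mm above the bench. Origin: 2.5 mm above the bench, under the row's left-hand end place; the row runs along its -y. Nearby: a fixed bench vice 90 mm high at x 0.44 to 0.58, y 0.11 to 0.22 m, and a shelf 0.47 m above the bench from x = 0.73 m on; low tools lie between the vessels

How it is judged:
By the outcome, as a careful person would: the job done as asked, in the order asked, and still so for the second after the job is handed in, with the robot touching nothing.
It also fails if it takes over 93 s, if anything falls off the work surface, if the arm or the gripper's body presses on something with over 40 N, if the wrist force passes 120 N, or if a joint passes its speed limit or range.

## Robot

A 6-joint arm with a two-finger parallel gripper is mounted at the origin on a cart in front of the work surface, level with it; the furniture and walls round the work are solid. World frame = base frame: x ahead of the robot, y to its left, z up, the work surface at z = 0. Lengths are in m, angles in rad, forces in N, time in s.
With the tool pointing down it reaches from about 0.4 to 0.825 m from the base axis. Payload 7 kg.
Tool frame: the origin (TCP) lies on the front face of the gripper's body, between the roots of the fingers; the fingertips stand 66 mm ahead of it and the grasp point (between the pads) lies 47 mm ahead of it (robot.tip_extent is the distance from the TCP to the fingertips, in m); z points along the fingers, y is the line along which they close (so a half turn about z gives the same grasp; the last joint's range is limited). The gripper opens to 88 mm and grips with 3 to 60 N. Pads are 19 mm wide; open, the fingers measure 130 mm over their backs; the gripper's body (78 mm by 193 mm) begins 47 mm behind the grasp point.
Start: joints at [1.611, 0.359, 0.012, 0, -1.224, -0.288], TCP at [0.166, 0.654, 0.292] pointing down, gripper open.
Joint ranges: [-3.07, 3.07], [-1.43, 2.12], [-1.02, 1.25], [-3.03, 1.67], [-3.05, -0], [-3.03, 3.03]. Speed limits (rad/s): [2.39, 2.39, 3.01, 3.14, 3.14, 3.14].

## Interface

Orientations are given as a 3x3 rotation matrix whose columns are the frame's x, y, z axes.
In Python, from workcell import robot gives the robot as it stands.
- The arm moves only by the tool move_arm, never from a script. Its argument "series" is a list of rows, each a list of 3 entries, a list of its own where there are three numbers: the shift along the tool's x, y, z in units of 40 mm (1.0 is 40 mm), then the turn about the tool's z in units of 6 degrees (1.0 is 6 degrees), then the opening in per cent of the stroke, from 0 (shut) to 100 (fully open). A call has exactly 8 rows; each row is the pose to reach, as a shift and turn from the pose commanded when the call began, along the tool's axes at that moment; what a row does not reach only later rows make up. A row lasts 1/12 s, in which the tool goes at most 41.7 mm and 7.16 degrees, less where a joint would pass 70% of its speed; a pose out of reach is approached as far as the arm can. A call with a gripper value outside its range is refused whole. The fingers move at their own pace and stop on an object; "force" is the grip in N (left out, the last holds). Time passes only in rows, so rows that repeat a pose let the fingers close, or fill a call up. It gives the time, the measured TCP pose, the force, the opening and the grip force at its end, in the units of the state.
- robot.sense(): the state, without advancing time (a new reading comes with each control period).
- robot.get_image(name): name is "side" or "top" or "wrist"; returns a dict with "color" (420x560x3 uint8, blue, green, red), "mtx" (3x3 intrinsics, pixels), "eye" and "rotation" of the camera in the world; the wrist camera has in their place "hand_eye" (4x4, takes a point from camera to tool coordinates, whose origin is the TCP and whose axes are the flange's). Camera axes: x right, y down, z forward; pixel columns grow to the right and rows downward; lengths in m; the calibration is good to about 2 mm. A picture is of the moment at which its call begins: read the wrist's pose just before it. There is no depth.
- robot.sign_off(): hands the job in; it is judged then, once.
The state is a dict: "clock": time; "joints": joint angles; "joint_velocities": joint speeds; "joint_torque": joint torques, N m; "eef_pos": TCP position; "tcp_rot": TCP orientation; "ft_force": force on the tool from outside, world axes, zero at the start; "torque": the same for the moment, N m; "width": finger opening in m; "gripper_force": force on a finger pad.
Only numpy, scipy, OpenCV 4.12 (cv2) and the standard library are available. Lean on these libraries where they do the work, as an engineer would, in place of code of your own. Each camera call takes 0.05 s, during which the arm holds its last target. There are 200 camera calls.

## Working session

There is one attempt and no reset: what is moved stays moved. The work goes in short steps, Python scripts to look and compute and a tool call to move; the robot and the scene stay as the last step left them, time stands still between calls to the robot, and variables do not carry over. Pictures are saved under pics/ and viewed, at most 14 in all, crops included, and the job is handed in when it is done.

Besides the shell and the picture viewer there is one more tool, called in YAML: its name, and indented under it one key for each argument. move_arm: Moves the arm, as the interface text tells. Its arguments: {"type":"object","properties":{"series":{"type":"array"},"force":{"type":"number"}},"required":["series"]}

```bash
mkdir -p pics; ls
python3 - <<'E'
from workcell import robot
import cv2, numpy as np
np.set_printoptions(precision=4,suppress=True)
for n in ("top","side"):
    d=robot.get_image(n); cv2.imwrite(f"pics/{n}0.png",d["color"]); np.savez(f"{n}0.npz",**d)
    print(n,d["mtx"],d["eye"],d["rotation"])
s=robot.sense(); print(s)
E
```

```text
pics
top [[511.131    0.     275.3078]
 [  0.     511.131  214.0409]
 [  0.       0.       1.    ]] [0.3767 0.0105 1.0859] [[ 0.0174 -0.991   0.1326]
 [-0.9998 -0.0166  0.007 ]
 [-0.0048 -0.1327 -0.9911]]
side [[415.8603   0.     274.553 ]
 [  0.     415.8603 205.6439]
 [  0.       0.       1.    ]] [ 0.5022 -0.6565  0.6381] [[ 0.9993 -0.0349  0.0158]
 [-0.0348 -0.6562  0.7538]
 [-0.0159 -0.7538 -0.6569]]
{'clock': 0.1, 'joints': array([ 1.6111,  0.3593,  0.0112, -0.0003, -1.2241, -0.2881]), 'joint_velocities': array([-0.0003, -0.0002,  0.0018,  0.0007, -0.0004, -0.001 ]), 'joint_torque': array([ -0.0008, -58.4162,  29.3754,   7.0156,   0.0102,  -0.    ]), 'eef_pos': array([0.1655, 0.654 , 0.2913]), 'tcp_rot': array([[ 0.9694, -0.2454, -0.0002],
       [-0.2454, -0.9694, -0.0015],
       [ 0.0001,  0.0015, -1.    ]]), 'ft_force': array([-0.197 ,  0.4008,  0.6197]), 'torque': array([-0.0185, -0.0089, -0.0156]), 'gripper_force': 0.0, 'width': 0.08699871140926242}
```

View pics/top0.png

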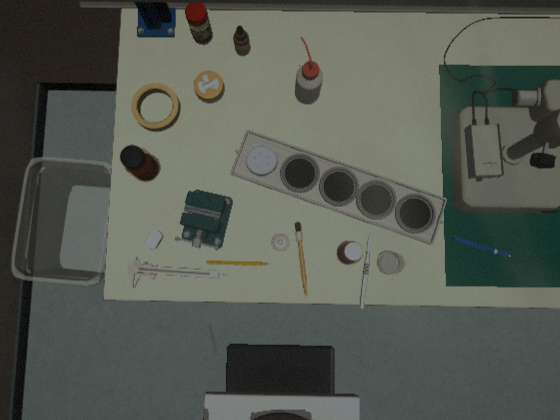

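View pics/side0.png

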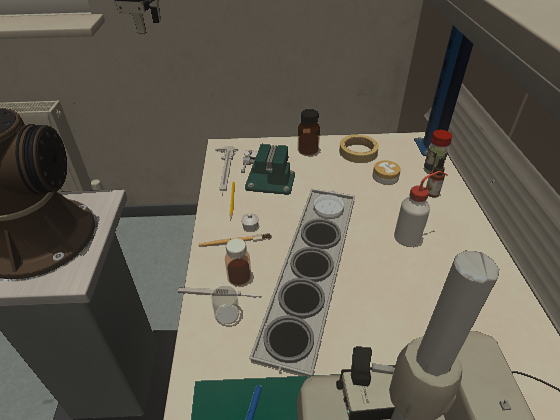

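The top view shows the dish at (262,159) and the coasters at about (300,173), (338,187), (375,199) and (414,213). The vessels are the pot at (281,242), white-cap bottle at (350,252), beaker at (390,262) and black-cap bottle at (138,160). In the side view the dish is at the far end, with pot (250,222), white bottle (237,262), beaker (227,305) and black bottle (310,132).

```bash
cat > h.py <<'E'
import numpy as np, cv2
np.set_printoptions(precision=4,suppress=True)
def ray(d,p):
    v=d["rotation"]@np.linalg.inv(d["mtx"])@np.array([p[0],p[1],1.]); return d["eye"],v/np.linalg.norm(v)
def plane(d,p,z):
    e,v=ray(d,p); return e+v*(z-e[2])/v[2]
def tri(*dp):
    A=np.zeros((3,3));b=np.zeros(3)
    for d,p in dp:
        e,v=ray(d,p);M=np.eye(3)-np.outer(v,v);A+=M;b+=M@e
    x=np.linalg.solve(A,b)
    return x,[round(float(np.linalg.norm((np.eye(3)-np.outer(v,v))@(x-e))),4) for e,v in (ray(d,p) for d,p in dp)]
def wrist(robot):
    s=robot.sense(); d=dict(robot.get_image("wrist")); H=d["hand_eye"]
    d["eye"]=s["eef_pos"]+s["tcp_rot"]@H[:3,3]; d["rotation"]=s["tcp_rot"]@H[:3,:3]; return d,s
E
python3 - <<'E'
from h import *
T=dict(np.load("top0.npz"));S=dict(np.load("side0.npz"))
def blobs(d,box,thr):
    x0,y0,x1,y1=box; g=cv2.cvtColor(d["color"][y0:y1,x0:x1],cv2.COLOR_BGR2GRAY)
    c,_=cv2.findContours((g<thr).astype(np.uint8),cv2.RETR_EXTERNAL,cv2.CHAIN_APPROX_NONE)
    out=[]
    for k in c:
        if cv2.contourArea(k)>350:
            (x,y),a,_=cv2.fitEllipse(cv2.convexHull(k)); out.append((x+x0,y+y0,a[0],a[1]))
    return sorted(out)
tt=blobs(T,(275,145,440,240),85); ss=blobs(S,(255,210,350,365),70)
for o in tt: print("T",np.round(o,1),plane(T,o[:2],.0075))
for o in ss: print("S",np.round(o,1),plane(S,o[:2],.0075))
def m(d,b,k):
    x0,y0,x1,y1=b; return cv2.resize(d["color"][y0:y1,x0:x1],None,fx=k,fy=k,interpolation=cv2.INTER_CUBIC)
a=m(T,(265,215,415,285),5);b=m(T,(110,135,185,195),4)
cv2.imwrite("pics/tc.png",cv2.convertScaleAbs(a,alpha=1.3))
c=m(S,(200,205,275,335),4); e=m(S,(285,100,335,165),8)
M=np.zeros((520,800,3),np.uint8); M[:520,:300]=c; M[:520,300:700]=e; M=cv2.convertScaleAbs(M,alpha=1.3)
cv2.imwrite("pics/sc.png",M)
E
```

```text
T [299.4 172.9  38.2  39.3] [ 0.6111 -0.032   0.0075]
T [356.8 192.6  46.6  80.4] [ 0.5702 -0.1552  0.0075]
T [414.6 213.2  38.9  40.3] [ 0.5277 -0.2779  0.0075]
S [288.5 339.   35.1  39.2] [ 0.5289 -0.2762  0.0075]
S [301.1 297.9  29.4  35.9] [ 0.5572 -0.1934  0.0075]
S [311.5 264.3  24.8  33.6] [ 0.5844 -0.1137  0.0075]
S [320.4 233.7  21.2  30.8] [ 0.6121 -0.0293  0.0075]
```

View pics/tc.png

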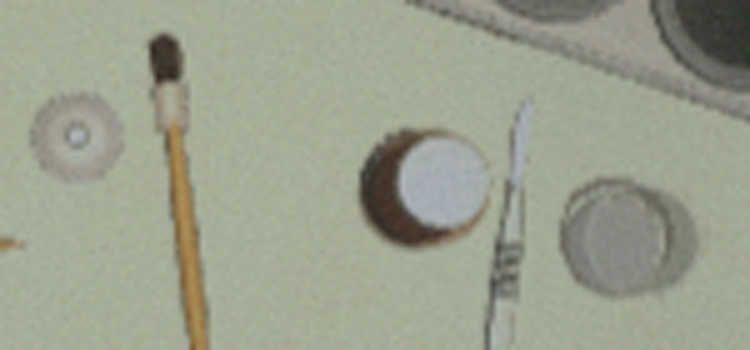

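View pics/sc.png

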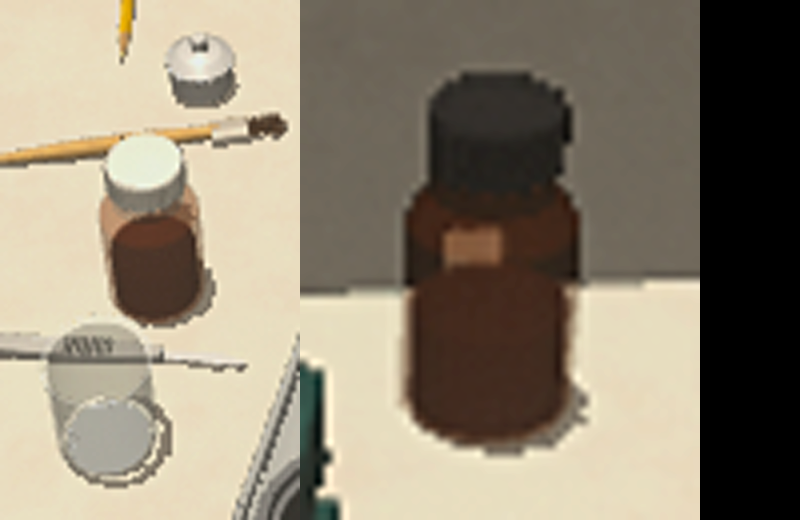

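Crops: pot knob at top (280.4,242) and side (249.8,215.5). White cap top face at (353.6,251.6) and (236.3,245). Beaker rim centre in side at (224.5,294.3), base (227.8,314.3). Black cap top in side at (310,112.8).

Run:
```python
from h import *
T=dict(np.load("top0.npz"));S=dict(np.load("side0.npz"))
print("pot",tri((T,(280.4,242)),(S,(249.8,215.5))))
print("white",tri((T,(353.6,251.6)),(S,(236.3,245))))
print("beaker side rim",plane(S,(224.5,294.3),.059),"base",plane(S,(227.8,314.3),.002))
P=lambda x:(lambda c:(T["mtx"]@(c/c[2]))[:2])(T["rotation"].T@(x-T["eye"]))
print("expect T rim",P(plane(S,(224.5,294.3),.059)),"base",P(plane(S,(227.8,314.3),.002)))
g=cv2.cvtColor(T["color"],cv2.COLOR_BGR2GRAY)[135:195,110:185]
c=(g<38).astype(np.uint8); n,l,st,ce=cv2.connectedComponentsWithStats(c)
for i in range(1,n):
    if st[i,4]>50: print("dark",st[i],ce[i]+[110,135],plane(T,ce[i]+[110,135],.114))
print("black side",plane(S,(310,112.8),.114),plane(S,(309.1,151),0))
```

```text
pot (array([0.4609, 0.0067, 0.0342]), [0.0015, 0.0015])
white (array([ 0.4406, -0.1353,  0.0925]), [0.002, 0.002])
beaker side rim [ 0.4228 -0.2177  0.059 ] base [ 0.4233 -0.2189  0.002 ]
expect T rim [392.2587 261.2207] base [386.8062 262.0684]
dark [ 11  11  37  34 850] [139.0412 162.6906] [0.6031 0.2845 0.114 ]
black side [0.6186 0.3033 0.114 ] [0.6202 0.2988 0.    ]
```

```bash
cat >> h.py <<'E'
def plan(s,xyz,ang):
    R=s["tcp_rot"]; v=R.T@(np.array(xyz)-s["eef_pos"])/.04
    a=np.degrees(np.arctan2(R[1,0],R[0,0])); t=-((ang-a+180)%360-180)/6
    print("shift",v.round(2),"turn",round(t,2),"at",s["eef_pos"],"ang",round(a,2))
E
python3 - <<'E'
from h import *
from workcell import robot
d,s=wrist(robot); print(d["hand_eye"],d["mtx"])
plan(s,(.619,.30,.27),-108.7)
cv2.imwrite("pics/w0.png",d["color"])
E
```

```text
[[ 0.0001 -0.9661 -0.258   0.0685]
 [ 1.      0.0003 -0.0007  0.0001]
 [ 0.0008 -0.258   0.9661 -0.093 ]
 [ 0.      0.      0.      1.    ]] [[352.683    0.     279.9549]
 [  0.     352.683  211.983 ]
 [  0.       0.       1.    ]]
shift [13.16  5.8   0.54] turn 15.75 at [0.1655 0.654  0.2913] ang -14.2
```

move_arm:
  series:
    - [[0.5,0.2,0],0.6,100]
    - [[1.3,0.6,0],1.6,100]
    - [[2.2,1.0,0],2.7,100]
    - [[3.2,1.4,0],3.8,100]
    - [[4.1,1.8,0],4.9,100]
    - [[5.0,2.2,0],6.0,100]
    - [[5.8,2.55,0],7.0,100]
    - [[6.6,2.9,0],8.0,100]
  force: 30

```text
clock: 0.82
eef_pos: [0.3943, 0.4756, 0.2921]
tcp_rot: [[0.462, -0.887, -0.0], [-0.887, -0.462, -0.0], [0.0, 0.0, -1.0]]
ft_force: [0.7, -0.1, 0.5]
width: 0.0876
gripper_force: 0.0
```

Run:
```python
from h import *
from workcell import robot
s=robot.sense()
plan(s,(.619,.30,.27),-108.7)
```

```text
shift [ 6.49 -2.96  0.55] turn 7.7 at [0.3943 0.4756 0.2921] ang -62.51
```

move_arm:
  series:
    - [[0.9,-0.4,0],1.1,100]
    - [[1.8,-0.8,0.1],2.2,100]
    - [[2.7,-1.25,0.2],3.3,100]
    - [[3.6,-1.65,0.3],4.4,100]
    - [[4.5,-2.05,0.4],5.5,100]
    - [[5.3,-2.45,0.5],6.5,100]
    - [[6.0,-2.75,0.5],7.3,100]
    - [[6.5,-2.95,0.5],7.7,100]

```text
clock: 1.48
eef_pos: [0.6205, 0.2999, 0.2711]
tcp_rot: [[-0.322, -0.947, -0.001], [-0.947, 0.322, -0.001], [0.001, 0.001, -1.0]]
ft_force: [-1.0, 0.6, -0.5]
width: 0.088
gripper_force: 0.0
```

Run:
```python
from h import *
from workcell import robot
d,s=wrist(robot); cv2.imwrite("pics/w1.png",d["color"]); np.savez("w1.npz",**d)
plan(s,(.619,.30,.27),-108.7)
```

```text
shift [0.01 0.04 0.03] turn -0.01 at [0.6205 0.2999 0.2711] ang -108.78
```

View pics/w1.png

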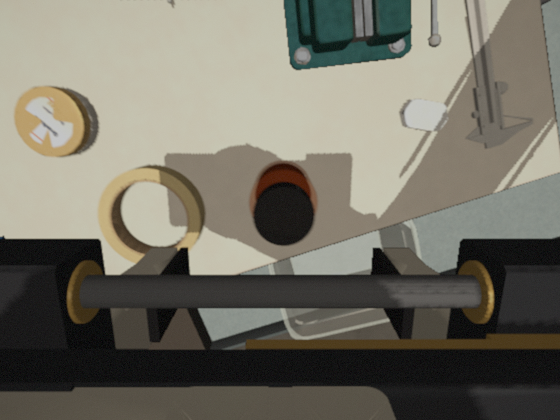

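Wrist view: black cap top face centred near (284,214), with the amber body just above it at (284,185).

Run:
```python
from h import *
from workcell import robot
d=dict(np.load("w1.npz")); T=dict(np.load("top0.npz"));S=dict(np.load("side0.npz"))
g=d["color"].max(2)[150:246,230:340]
m=(g<34).astype(np.uint8); n,l,st,ce=cv2.connectedComponentsWithStats(m)
i=1+st[1:,4].argmax(); print(st[i],ce[i]+[230,150])
k=cv2.findContours((l==i).astype(np.uint8),0,1)[0][0]; c,r=cv2.minEnclosingCircle(k); c=np.array(c)+[230,150]; print(c,r)
print("z.114",plane(d,c,.114),"tri w/side",tri((d,c),(S,(310,112.8))), "diam",2*r*(d["eye"][2]-.114)/352)
h=cv2.resize(T["color"][135:190,110:170],None,fx=8,fy=8,interpolation=cv2.INTER_CUBIC)
p=plane(d,c,.114); P=lambda x:(lambda c:(T["mtx"]@(c/c[2]))[:2])(T["rotation"].T@(x-T["eye"]))
print("in top",P(p))
plan(robot.sense(),(p[0],p[1],.149),-108.7)
```

```text
[  25   33   58   62 2835] [283.346 213.278]
[283.4004 213.0738] 31.019283294677734
z.114 [0.6167 0.2993 0.114 ] tri w/side (array([0.6173, 0.2985, 0.1166]), [0.0007, 0.0007]) diam 0.044084279624717546
in top [131.8347 155.7338]
shift [0.01 0.14 3.05] turn -0.04 at [0.6223 0.2981 0.271 ] ang -108.91
```

move_arm:
  series:
    - [[0,0.1,0.4],0,100]
    - [[0,0.1,1.0],0,100]
    - [[0,0.1,1.7],0,100]
    - [[0,0.1,2.3],0,100]
    - [[0,0.1,2.8],0,100]
    - [[0,0.1,3.05],0,100]
    - [[0,0.1,3.05],0,80]
    - [[0,0.1,3.05],0,60]
  force: 30

```text
clock: 2.2
eef_pos: [0.615, 0.3036, 0.1503]
tcp_rot: [[-0.315, -0.949, -0.0], [-0.949, 0.315, -0.001], [0.001, -0.0, -1.0]]
ft_force: [1.0, -0.3, 0.6]
width: 0.0793
gripper_force: 0.0
```

move_arm:
  series:
    - [[0,0,0],0,45]
    - [[0,0,0],0,35]
    - [[0,0,0],0,35]
    - [[0,0,0],0,35]
    - [[0,0,0],0,35]
    - [[0,0,0],0,35]
    - [[0,0,0],0,35]
    - [[0,0,0],0,35]
  force: 30

```text
clock: 2.87
eef_pos: [0.6157, 0.3039, 0.1517]
tcp_rot: [[-0.315, -0.949, 0.002], [-0.949, 0.315, 0.001], [-0.002, -0.002, -1.0]]
ft_force: [0.1, -0.8, 5.9]
width: 0.0576
gripper_force: 30.0
```

The fingers stopped at 57.6 mm, so the tips closed on the shoulder and not the cap. I'll reopen, rise 10 mm and grip the cap.

move_arm:
  series:
    - [[0,0,0],0,75]
    - [[0,0,0],0,75]
    - [[0,0,0],0,75]
    - [[0,0,-0.1],0,75]
    - [[0,0,-0.25],0,75]
    - [[0.1,0,-0.25],0,75]
    - [[0.1,0,-0.25],0,75]
    - [[0.1,0,-0.25],0,75]

```text
clock: 3.53
eef_pos: [0.6135, 0.2994, 0.1604]
tcp_rot: [[-0.316, -0.949, 0.0], [-0.949, 0.316, 0.0], [-0.0, 0.0, -1.0]]
ft_force: [-0.2, 0.1, 0.0]
width: 0.0657
gripper_force: 0.0
```

Run:
```python
from h import *
from workcell import robot
d,s=wrist(robot); cv2.imwrite("pics/w2.png",d["color"])
print(s["eef_pos"],s["tcp_rot"],s["joint_velocities"],s["width"],s["ft_force"])
```

```text
[0.6135 0.2994 0.1604] [[-0.3158 -0.9488  0.    ]
 [-0.9488  0.3158  0.0002]
 [-0.0002  0.     -1.    ]] [ 0.0015  0.0058  0.0004  0.0019  0.0012 -0.0023] 0.0656788599013235 [-0.2004  0.0856  0.0487]
```

View pics/w2.png

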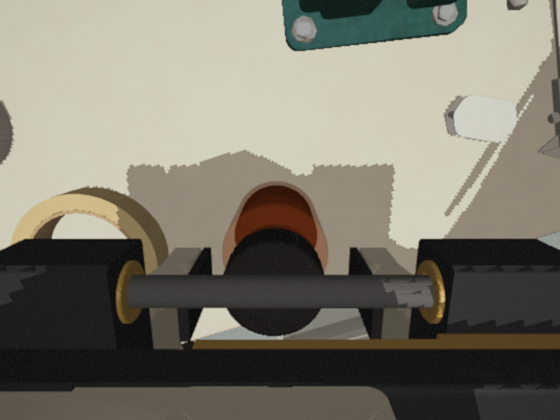

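The cap is centred at (275,281) between the fingers at columns 205 and 355, and its offset along tool x works out at about 0. Closing on the cap.

move_arm:
  series:
    - [[0,0,0],0,60]
    - [[0,0,0],0,45]
    - [[0,0,0],0,35]
    - [[0,0,0],0,35]
    - [[0,0,0],0,35]
    - [[0,0,0],0,35]
    - [[0,0,0],0,35]
    - [[0,0,-0.1],0,35]
  force: 40

```text
clock: 4.25
eef_pos: [0.613, 0.2993, 0.1631]
tcp_rot: [[-0.316, -0.949, -0.002], [-0.949, 0.316, -0.001], [0.001, 0.001, -1.0]]
ft_force: [-0.5, -0.0, -2.4]
width: 0.0455
gripper_force: 40.0
```

move_arm:
  series:
    - [[0,0,-0.2],0,35]
    - [[0,0,-0.5],0,35]
    - [[0,0,-0.9],0,35]
    - [[0,0,-1.4],0,35]
    - [[0,0,-1.9],0,35]
    - [[0,0,-2.3],0,35]
    - [[0,0,-2.5],0,35]
    - [[0,0,-2.5],0,35]

```text
clock: 4.92
eef_pos: [0.6144, 0.3001, 0.2675]
tcp_rot: [[-0.315, -0.949, 0.004], [-0.949, 0.315, 0.003], [-0.004, -0.003, -1.0]]
ft_force: [0.5, -0.2, -1.7]
width: 0.0457
gripper_force: 40.0
```

Run:
```python
from h import *
from workcell import robot
s=robot.sense(); print(s["width"],s["gripper_force"],s["ft_force"])
A=np.array([.6116,-.0307]);D=np.array([.5283,-.277])
for i in range(4): print(A+(D-A)*i/3)
plan(s,(.5283,-.277,.25),-108.7)
```

```text
0.04570776554703557 39.99931454658508 [ 0.5039 -0.2024 -1.6889]
[ 0.6116 -0.0307]
[ 0.5838 -0.1128]
[ 0.5561 -0.1949]
[ 0.5283 -0.277 ]
shift [14.37 -2.51  0.39] turn 0.05 at [0.6144 0.3001 0.2675] ang -108.38
```

move_arm:
  series:
    - [[0.1,0,-0.2],0,35]
    - [[0.4,-0.1,-0.4],0,35]
    - [[0.9,-0.2,-0.4],0,35]
    - [[1.5,-0.3,-0.4],0,35]
    - [[2.1,-0.4,-0.4],0,35]
    - [[2.7,-0.5,-0.4],0,35]
    - [[3.3,-0.6,-0.4],0,35]
    - [[3.9,-0.7,-0.4],0,35]

```text
clock: 5.58
eef_pos: [0.5901, 0.1407, 0.2799]
tcp_rot: [[-0.316, -0.949, -0.001], [-0.949, 0.316, -0.001], [0.001, 0.001, -1.0]]
ft_force: [1.2, 0.1, -1.4]
width: 0.0457
gripper_force: 40.0
```

move_arm:
  series:
    - [[0.6,-0.1,0],0,35]
    - [[1.3,-0.2,0],0,35]
    - [[2.0,-0.35,0],0,35]
    - [[2.7,-0.45,0],0,35]
    - [[3.4,-0.6,0],0,35]
    - [[4.1,-0.7,0],0,35]
    - [[4.8,-0.85,0],0,35]
    - [[5.4,-0.95,0],0,35]

```text
clock: 6.25
eef_pos: [0.5576, -0.0766, 0.28]
tcp_rot: [[-0.316, -0.949, -0.001], [-0.949, 0.316, -0.0], [0.001, 0.001, -1.0]]
ft_force: [1.0, 0.5, -3.4]
width: 0.0455
gripper_force: 40.0
```

Run:
```python
from h import *
from workcell import robot
s=robot.sense(); plan(s,(.5283,-.277,.25),-108.7)
T=dict(np.load("top0.npz"));S=dict(np.load("side0.npz"))
print(tri((T,(414.6,213.2)),(S,(288.5,339))),tri((T,(299.4,172.9)),(S,(320.4,233.7))))
```

```text
shift [ 4.99 -0.89  0.75] turn 0.04 at [ 0.5576 -0.0766  0.28  ] ang -108.43
(array([ 0.5282, -0.2774,  0.0092]), [0.0007, 0.0007]) (array([ 0.6111, -0.032 ,  0.01  ]), [0.0005, 0.0005])
```

move_arm:
  series:
    - [[0.7,-0.1,0],0,35]
    - [[1.5,-0.25,0],0,35]
    - [[2.3,-0.4,0],0,35]
    - [[3.1,-0.55,0],0,35]
    - [[3.9,-0.7,0],0,35]
    - [[4.5,-0.8,0],0,35]
    - [[4.9,-0.85,0],0,35]
    - [[5.0,-0.9,0],0,35]

```text
clock: 6.92
eef_pos: [0.528, -0.278, 0.2797]
tcp_rot: [[-0.318, -0.948, -0.002], [-0.948, 0.318, -0.0], [0.001, 0.002, -1.0]]
ft_force: [0.8, 1.1, -2.0]
width: 0.0456
gripper_force: 40.0
```

Run:
```python
from h import *
from workcell import robot
s=robot.sense(); plan(s,(.5283,-.277,.1685),-108.7)
t=robot.get_image("top");v=robot.get_image("side"); d,_=wrist(robot)
cv2.imwrite("pics/m1.png",np.hstack([v["color"][120:420,150:550],d["color"][60:360,80:480]]))
```

```text
shift [-0.03 -0.    2.78] turn 0.02 at [ 0.528  -0.278   0.2797] ang -108.56
```

View pics/m1.png

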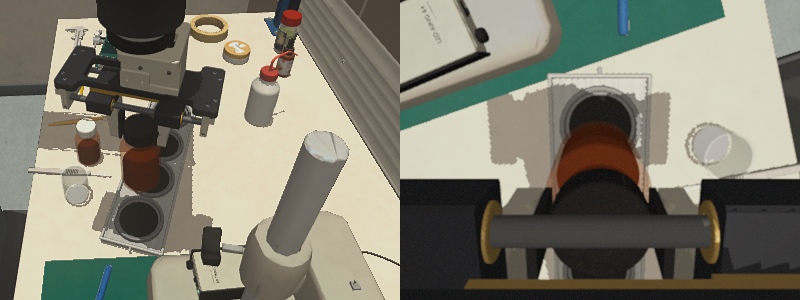

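Bottle hangs upright over the end coaster (crop column ~600, i.e. image column 280, the tool's centre line). Lowering now.

move_arm:
  series:
    - [[0,0,0.2],0,35]
    - [[0,0,0.6],0,35]
    - [[0,0,1.1],0,35]
    - [[0,0,1.6],0,35]
    - [[0,0,2.0],0,35]
    - [[0,0,2.35],0,35]
    - [[0,0,2.55],0,35]
    - [[0,0,2.65],0,35]

```text
clock: 7.73
eef_pos: [0.5295, -0.2742, 0.1726]
tcp_rot: [[-0.314, -0.949, -0.002], [-0.949, 0.314, 0.001], [0.0, 0.002, -1.0]]
ft_force: [-0.1, -1.0, -1.4]
width: 0.0457
gripper_force: 40.0
```

move_arm:
  series:
    - [[0,0,0.05],0,35]
    - [[0,0,0.08],0,35]
    - [[0,0,0.1],0,35]
    - [[0,0,0.12],0,35]
    - [[0,0,0.14],0,35]
    - [[0,0,0.15],0,35]
    - [[0,0,0.15],0,35]
    - [[0,0,0.15],0,35]

```text
clock: 8.4
eef_pos: [0.5299, -0.2754, 0.1683]
tcp_rot: [[-0.316, -0.949, 0.0], [-0.949, 0.316, -0.0], [-0.0, -0.0, -1.0]]
ft_force: [0.4, 0.5, -1.4]
width: 0.0457
gripper_force: 40.0
```

move_arm:
  series:
    - [[0,0,0.03],0,35]
    - [[0,0,0.05],0,35]
    - [[0,0,0.05],0,35]
    - [[0,0,0.05],0,35]
    - [[0,0,0.05],0,36]
    - [[0,0,0.05],0,45]
    - [[0,0,0.05],0,55]
    - [[0,0,0.05],0,65]

```text
clock: 9.07
eef_pos: [0.5303, -0.2754, 0.1666]
tcp_rot: [[-0.316, -0.949, 0.001], [-0.949, 0.316, -0.0], [-0.0, -0.001, -1.0]]
ft_force: [0.2, -0.0, -0.1]
width: 0.0511
gripper_force: 0.2
```

move_arm:
  series:
    - [[0,0,0],0,80]
    - [[0,0,0],0,80]
    - [[0,0,0],0,80]
    - [[0,0,-0.4],0,80]
    - [[0,0,-1.0],0,80]
    - [[0,0,-1.7],0,80]
    - [[0,0,-2.3],0,80]
    - [[0,0,-2.6],0,80]

```text
clock: 9.73
eef_pos: [0.5308, -0.2757, 0.2735]
tcp_rot: [[-0.315, -0.949, 0.004], [-0.949, 0.315, -0.001], [0.0, -0.004, -1.0]]
ft_force: [1.5, -1.2, 0.2]
width: 0.0703
gripper_force: 0.0
```

Run:
```python
from h import *
from workcell import robot
s=robot.sense(); print(s["width"],s["ft_force"]); plan(s,(.4406,-.1353,.27),-108.7)
```

```text
0.07028837425212342 [ 1.4943 -1.1645  0.2397]
shift [-2.62  3.25  0.08] turn 0.05 at [ 0.5308 -0.2757  0.2735] ang -108.37
```

move_arm:
  series:
    - [[-0.3,0.4,0],0,80]
    - [[-0.8,1.0,0],0,80]
    - [[-1.3,1.6,0],0,80]
    - [[-1.8,2.2,0],0,80]
    - [[-2.2,2.7,0],0,80]
    - [[-2.5,3.1,0],0,80]
    - [[-2.6,3.25,0],0,80]
    - [[-2.6,3.25,0],0,80]

```text
clock: 10.4
eef_pos: [0.4387, -0.1347, 0.2706]
tcp_rot: [[-0.314, -0.949, 0.001], [-0.949, 0.314, 0.0], [-0.001, -0.001, -1.0]]
ft_force: [1.0, -0.9, -0.0]
width: 0.0701
gripper_force: 0.0
```

Run:
```python
from h import *
from workcell import robot
d,s=wrist(robot); v=robot.get_image("side")["color"]
hsv=cv2.cvtColor(d["color"],cv2.COLOR_BGR2HSV)
cv2.imwrite("pics/m2.png",np.hstack([v[120:420,150:550],d["color"][60:360,80:480]])); np.savez("w3.npz",**d)
plan(s,(.4406,-.1353,.27),-108.7)
```

```text
shift [-0.   -0.05  0.02] turn 0.07 at [ 0.4387 -0.1347  0.2706] ang -108.29
```

View pics/m2.png

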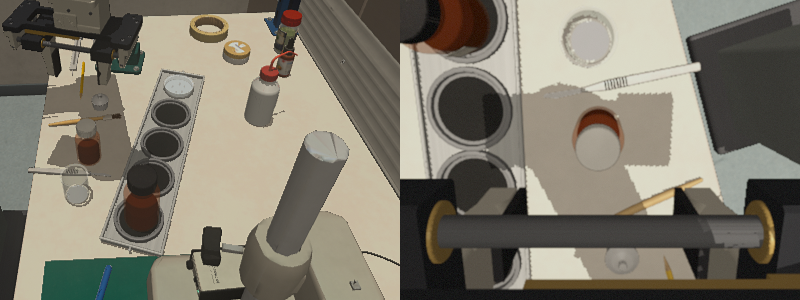

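Black bottle stands in the end coaster. Wrist crop: white cap top at (598,148), i.e. image (278,208). Beaker rim about (588,37), i.e. (268,97). Next coaster at (471,108), i.e. (151,168).

Run:
```python
from h import *
from workcell import robot
d=dict(np.load("w3.npz")); s=robot.sense()
T=dict(np.load("top0.npz"));S=dict(np.load("side0.npz"))
g=cv2.cvtColor(d["color"],cv2.COLOR_BGR2GRAY)
C=cv2.HoughCircles(cv2.medianBlur(g,5)[160:240,230:330],cv2.HOUGH_GRADIENT,1,30,param1=100,param2=15,minRadius=18,maxRadius=32)
print(C+np.array([230,160,0]) if C is not None else None)
p=plane(d,(278,208),.092); print(p,tri((d,(278,208)),(T,(353.6,251.6)),(S,(236.3,245))))
m=(g[120:225,110:205]<75).astype(np.uint8); n,l,st,ce=cv2.connectedComponentsWithStats(m); i=1+st[1:,4].argmax()
k=cv2.findContours((l==i).astype(np.uint8),0,1)[0][0]; c,a,_=cv2.fitEllipse(cv2.convexHull(k)); c=np.array(c)+[110,120]
print("coaster",c,a,plane(d,c,.0075)); print("beaker rim",plane(d,(268,97),.059))
plan(s,(p[0],p[1],.141),-108.7)
```

```text
[[[277.5 190.5  21.2]]]
[ 0.4397 -0.1348  0.092 ] (array([ 0.4403, -0.1351,  0.0924]), [0.0006, 0.0018, 0.0023])
coaster [150.5665 168.4392] (60.79661178588867, 67.54673767089844) [ 0.5562 -0.1941  0.0075]
beaker rim [ 0.4206 -0.2188  0.059 ]
shift [-0.02  0.01  3.24] turn 0.06 at [ 0.4399 -0.1357  0.2705] ang -108.34
```

move_arm:
  series:
    - [[0,0,0.4],0,80]
    - [[0,0,1.0],0,80]
    - [[0,0,1.7],0,80]
    - [[0,0,2.4],0,80]
    - [[0,0,2.9],0,80]
    - [[0,0,3.15],0,80]
    - [[0,0,3.22],0,80]
    - [[0,0,3.22],0,80]

```text
clock: 11.17
eef_pos: [0.4395, -0.1363, 0.1404]
tcp_rot: [[-0.316, -0.949, -0.002], [-0.949, 0.316, -0.0], [0.001, 0.002, -1.0]]
ft_force: [-0.0, -0.6, 0.1]
width: 0.0699
gripper_force: 0.0
```

move_arm:
  series:
    - [[0,0,0],0,65]
    - [[0,0,0],0,50]
    - [[0,0,0],0,40]
    - [[0,0,0],0,28]
    - [[0,0,0],0,25]
    - [[0,0,0],0,25]
    - [[0,0,0],0,25]
    - [[0,0,0],0,25]

```text
clock: 11.83
eef_pos: [0.4397, -0.1356, 0.1418]
tcp_rot: [[-0.315, -0.949, 0.001], [-0.949, 0.315, -0.0], [-0.0, -0.001, -1.0]]
ft_force: [0.2, 0.8, 2.9]
width: 0.0363
gripper_force: 40.0
```

move_arm:
  series:
    - [[0,0,-0.1],0,25]
    - [[0,0,-0.3],0,25]
    - [[0,0,-0.7],0,25]
    - [[0,0,-1.1],0,25]
    - [[0,0,-1.5],0,25]
    - [[0,0,-1.8],0,25]
    - [[0,0,-2.0],0,25]
    - [[0,0,-2.0],0,25]

```text
clock: 12.5
eef_pos: [0.4401, -0.1356, 0.2233]
tcp_rot: [[-0.315, -0.949, 0.003], [-0.949, 0.315, 0.0], [-0.001, -0.003, -1.0]]
ft_force: [0.1, 0.3, -1.3]
width: 0.0359
gripper_force: 40.0
```

move_arm:
  series:
    - [[0.1,-0.3,0],0,25]
    - [[0.1,-0.9,0],0,25]
    - [[0.2,-1.5,0],0,25]
    - [[0.3,-2.1,0],0,25]
    - [[0.4,-2.6,0],0,25]
    - [[0.5,-3.0,0],0,25]
    - [[0.5,-3.2,0],0,25]
    - [[0.5,-3.23,0],0,25]

```text
clock: 13.17
eef_pos: [0.5566, -0.1962, 0.2195]
tcp_rot: [[-0.316, -0.949, -0.002], [-0.949, 0.316, -0.0], [0.001, 0.002, -1.0]]
ft_force: [0.2, -0.3, -1.6]
width: 0.0359
gripper_force: 40.0
```

Run:
```python
from h import *
from workcell import robot
s=robot.sense(); print(s["width"],s["ft_force"]); plan(s,(.5561,-.1947,.1493),-108.7)
```

```text
0.03588994596541256 [ 0.2461 -0.3343 -1.5669]
shift [-0.03  0.02  1.76] turn 0.04 at [ 0.5566 -0.1962  0.2195] ang -108.45
```

move_arm:
  series:
    - [[0,0,0.2],0,25]
    - [[0,0,0.5],0,25]
    - [[0,0,0.9],0,25]
    - [[0,0,1.2],0,25]
    - [[0,0,1.45],0,25]
    - [[0,0,1.6],0,25]
    - [[0,0,1.65],0,25]
    - [[0,0,1.68],0,25]

```text
clock: 13.83
eef_pos: [0.5555, -0.1952, 0.154]
tcp_rot: [[-0.315, -0.949, -0.0], [-0.949, 0.315, -0.0], [0.0, 0.0, -1.0]]
ft_force: [0.3, 0.8, -1.3]
width: 0.0363
gripper_force: 40.0
```

move_arm:
  series:
    - [[0,0,0.03],0,25]
    - [[0,0,0.05],0,25]
    - [[0,0,0.07],0,25]
    - [[0,0,0.09],0,25]
    - [[0,0,0.11],0,25]
    - [[0,0,0.12],0,25]
    - [[0,0,0.12],0,25]
    - [[0,0,0.12],0,25]

```text
clock: 14.5
eef_pos: [0.5557, -0.1953, 0.1494]
tcp_rot: [[-0.316, -0.949, 0.0], [-0.949, 0.316, -0.0], [-0.0, -0.0, -1.0]]
ft_force: [-0.4, 0.5, -1.6]
width: 0.0362
gripper_force: 40.0
```

Still hanging, within about 1 mm of the floor. I'll go a touch lower, release and lift.

move_arm:
  series:
    - [[0,0,0.03],0,25]
    - [[0,0,0.04],0,25]
    - [[0,0,0.05],0,25]
    - [[0,0,0.05],0,25]
    - [[0,0,0.05],0,27]
    - [[0,0,0.05],0,38]
    - [[0,0,0.05],0,50]
    - [[0,0,0.05],0,65]

```text
clock: 15.17
eef_pos: [0.5559, -0.1953, 0.1478]
tcp_rot: [[-0.316, -0.949, 0.001], [-0.949, 0.316, -0.0], [-0.0, -0.001, -1.0]]
ft_force: [0.2, -0.5, -0.5]
width: 0.0446
gripper_force: 0.0
```

move_arm:
  series:
    - [[0,0,0],0,80]
    - [[0,0,0],0,80]
    - [[0,0,0],0,80]
    - [[0,0,-0.4],0,80]
    - [[0,0,-1.0],0,80]
    - [[0,0,-1.7],0,80]
    - [[0,0,-2.3],0,80]
    - [[0,0,-2.6],0,80]

```text
clock: 15.83
eef_pos: [0.5567, -0.1956, 0.2546]
tcp_rot: [[-0.315, -0.949, 0.004], [-0.949, 0.315, -0.001], [-0.0, -0.004, -1.0]]
ft_force: [0.7, 0.0, 0.1]
width: 0.0701
gripper_force: 0.0
```

Run:
```python
from h import *
from workcell import robot
s=robot.sense(); print(s["width"],s["ft_force"]); plan(s,(.422,-.2185,.25),-108.7)
```

```text
0.07014780185694452 [0.6962 0.0024 0.0673]
shift [1.6  3.02 0.1 ] turn 0.05 at [ 0.5567 -0.1956  0.2546] ang -108.37
```

move_arm:
  series:
    - [[0.2,0.4,0],0,100]
    - [[0.5,1.0,0],0,100]
    - [[0.8,1.6,0],0,100]
    - [[1.1,2.2,0],0,100]
    - [[1.4,2.6,0],0,100]
    - [[1.5,2.9,0],0,100]
    - [[1.6,3.0,0],0,100]
    - [[1.6,3.0,0],0,100]

```text
clock: 16.5
eef_pos: [0.4211, -0.2184, 0.2517]
tcp_rot: [[-0.316, -0.949, 0.001], [-0.949, 0.316, -0.0], [-0.0, -0.001, -1.0]]
ft_force: [0.1, -0.5, 0.4]
width: 0.0879
gripper_force: 0.0
```

Run:
```python
from h import *
from workcell import robot
d,s=wrist(robot); v=robot.get_image("side")["color"]
cv2.imwrite("pics/m3.png",np.hstack([v[120:420,150:550],d["color"][60:360,80:480]])); np.savez("w4.npz",**d)
plan(s,(.422,-.2185,.25),-108.7)
```

```text
shift [-0.   -0.02  0.04] turn 0.05 at [ 0.4211 -0.2184  0.2517] ang -108.42
```

View pics/m3.png

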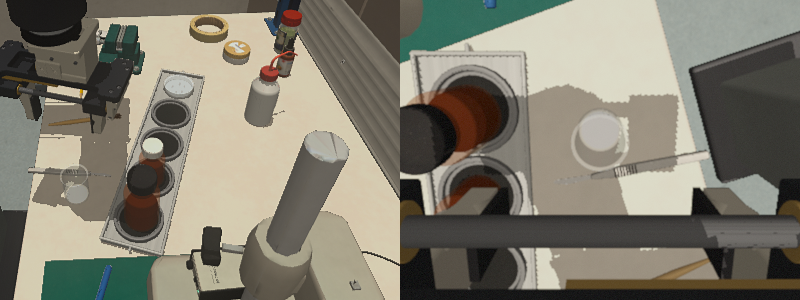

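Both bottles stand in their coasters. Beaker: base disc at crop (598,131), i.e. (278,191), rim about (600,143), i.e. (280,203). The gripper body would come too close to the black bottle in this yaw, so I'll pick the beaker turned about 72°.

Run:
```python
from h import *
from workcell import robot
d=dict(np.load("w4.npz")); s=robot.sense(); S=dict(np.load("side0.npz"))
print("base",plane(d,(278,191),.002),"rim",plane(d,(280,203),.059),tri((d,(280,203)),(S,(224.5,294.3))),tri((d,(278,191)),(S,(227.8,314.3))))
b=(plane(d,(278,191),.002)+plane(d,(280,203),.059))/2
plan(s,(b[0],b[1],.089),-180)
```

```text
base [ 0.4226 -0.218   0.002 ] rim [ 0.4203 -0.2188  0.059 ] (array([ 0.4216, -0.2182,  0.0588]), [0.0013, 0.0013]) (array([ 0.4229, -0.2175, -0.    ]), [0.0002, 0.0002])
shift [0.01 0.03 4.06] turn 11.93 at [ 0.4225 -0.2182  0.2516] ang -108.4
```

move_arm:
  series:
    - [[0,0,0],1.1,100]
    - [[0,0,0],2.2,100]
    - [[0,0,0],3.3,100]
    - [[0,0,0],4.4,100]
    - [[0,0,0],5.5,100]
    - [[0,0,0],6.6,100]
    - [[0,0,0],7.7,100]
    - [[0,0,0],8.7,100]

```text
clock: 17.27
eef_pos: [0.4228, -0.218, 0.251]
tcp_rot: [[-0.945, -0.327, -0.001], [-0.327, 0.945, -0.0], [0.001, 0.0, -1.0]]
ft_force: [0.3, 0.2, -0.8]
width: 0.0877
gripper_force: 0.0
```

move_arm:
  series:
    - [[0,0,0],1.1,100]
    - [[0,0,0],2.2,100]
    - [[0,0,0],3.0,100]
    - [[0,0,0],3.3,100]
    - [[0,0,0],3.3,100]
    - [[0,0,0],3.3,100]
    - [[0,0,0],3.3,100]
    - [[0,0,0],3.3,100]

```text
clock: 17.93
eef_pos: [0.4219, -0.2181, 0.2512]
tcp_rot: [[-1.0, 0.006, -0.0], [0.006, 1.0, -0.0], [0.0, -0.0, -1.0]]
ft_force: [1.2, -0.2, 0.4]
width: 0.0877
gripper_force: 0.0
```

Run:
```python
from h import *
from workcell import robot
d,s=wrist(robot); cv2.imwrite("pics/w5.png",d["color"][100:300,180:380]); np.savez("w5.npz",**d)
plan(s,(.421,-.2185,.089),-180)
```

```text
shift [ 0.02 -0.01  4.06] turn -0.06 at [ 0.4219 -0.2181  0.2512] ang 179.67
```

View pics/w5.png

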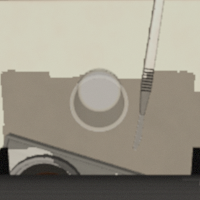

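The rim ring is centred at image (281,203), on the tool axis. The scalpel lies clear to the right and below tip height. Descending and gripping gently.

move_arm:
  series:
    - [[0,0,0.4],0,100]
    - [[0,0,1.1],0,100]
    - [[0,0,1.9],0,100]
    - [[0,0,2.7],0,100]
    - [[0,0,3.4],0,100]
    - [[0,0,3.85],0,100]
    - [[0,0,4.05],0,100]
    - [[0,0,4.05],0,100]
  force: 15

```text
clock: 18.65
eef_pos: [0.4208, -0.2181, 0.0878]
tcp_rot: [[-1.0, 0.007, -0.003], [0.007, 1.0, 0.0], [0.003, 0.0, -1.0]]
ft_force: [-0.2, 0.0, 0.4]
width: 0.0878
gripper_force: 0.0
```

move_arm:
  series:
    - [[0,0,0],0,80]
    - [[0,0,0],0,65]
    - [[0,0,0],0,50]
    - [[0,0,0],0,42]
    - [[0,0,0],0,42]
    - [[0,0,0],0,42]
    - [[0,0,0],0,42]
    - [[0,0,0],0,42]
  force: 15

```text
clock: 19.32
eef_pos: [0.4218, -0.2183, 0.0897]
tcp_rot: [[-1.0, 0.007, 0.001], [0.007, 1.0, -0.0], [-0.001, -0.0, -1.0]]
ft_force: [0.1, -0.2, 3.0]
width: 0.0473
gripper_force: 15.0
```

move_arm:
  series:
    - [[0,0,-0.2],0,42]
    - [[0,0,-0.6],0,42]
    - [[0,0,-1.1],0,42]
    - [[0,0,-1.7],0,42]
    - [[0,0,-2.3],0,42]
    - [[0,0,-2.9],0,42]
    - [[0,0,-3.3],0,42]
    - [[0,0,-3.5],0,42]

```text
clock: 19.98
eef_pos: [0.4222, -0.2183, 0.2322]
tcp_rot: [[-1.0, 0.007, 0.004], [0.007, 1.0, -0.001], [-0.004, -0.001, -1.0]]
ft_force: [-0.2, 0.1, -1.0]
width: 0.0471
gripper_force: 15.0
```

Run:
```python
from h import *
from workcell import robot
s=robot.sense(); print(s["width"],s["ft_force"]); plan(s,(.5838,-.1128,.23),-108.7)
```

```text
0.04714644019207183 [-0.1643  0.069  -1.0423]
shift [-4.02  2.66  0.07] turn -11.95 at [ 0.4222 -0.2183  0.2322] ang 179.61
```

move_arm:
  series:
    - [[-0.2,0.1,0],-0.7,42]
    - [[-0.6,0.4,0],-1.7,42]
    - [[-1.1,0.7,0],-2.7,42]
    - [[-1.6,1.05,0],-3.7,42]
    - [[-2.1,1.4,0],-4.7,42]
    - [[-2.6,1.7,0],-5.7,42]
    - [[-3.0,2.0,0],-6.7,42]
    - [[-3.4,2.25,0],-7.7,42]

```text
clock: 20.65
eef_pos: [0.5586, -0.1282, 0.2286]
tcp_rot: [[-0.693, -0.721, -0.002], [-0.721, 0.693, 0.0], [0.001, 0.001, -1.0]]
ft_force: [0.3, -0.1, -0.5]
width: 0.0473
gripper_force: 15.0
```

Run:
```python
from h import *
from workcell import robot
s=robot.sense(); plan(s,(.5838,-.1128,.23),-108.7)
```

```text
shift [-0.71 -0.19 -0.04] turn -4.2 at [ 0.5586 -0.1282  0.2286] ang -133.89
```

move_arm:
  series:
    - [[-0.2,0,0],-0.9,42]
    - [[-0.4,-0.1,0],-1.8,42]
    - [[-0.5,-0.15,0],-2.7,42]
    - [[-0.6,-0.2,0],-3.5,42]
    - [[-0.7,-0.2,0],-4.0,42]
    - [[-0.7,-0.2,0],-4.2,42]
    - [[-0.7,-0.2,0],-4.2,42]
    - [[-0.7,-0.2,0],-4.2,42]

```text
clock: 21.32
eef_pos: [0.583, -0.1147, 0.229]
tcp_rot: [[-0.327, -0.945, -0.001], [-0.945, 0.327, 0.0], [0.0, 0.001, -1.0]]
ft_force: [0.3, 0.8, -0.2]
width: 0.047
gripper_force: 15.0
```

Run:
```python
from h import *
from workcell import robot
s=robot.sense(); plan(s,(.5838,-.1128,.0972),-108.7)
```

```text
shift [-0.05 -0.01  3.29] turn -0.07 at [ 0.583  -0.1147  0.229 ] ang -109.1
```

move_arm:
  series:
    - [[0,0,0.3],0,42]
    - [[-0.05,0,0.9],0,42]
    - [[-0.05,0,1.5],0,42]
    - [[-0.05,0,2.1],0,42]
    - [[-0.05,0,2.6],0,42]
    - [[-0.05,0,2.95],0,42]
    - [[-0.05,0,3.1],0,42]
    - [[-0.05,0,3.18],0,42]

```text
clock: 21.98
eef_pos: [0.5835, -0.113, 0.1012]
tcp_rot: [[-0.327, -0.945, -0.002], [-0.945, 0.327, -0.0], [0.001, 0.002, -1.0]]
ft_force: [-0.1, -0.4, -0.4]
width: 0.0471
gripper_force: 15.0
```

move_arm:
  series:
    - [[0,0,0.03],0,42]
    - [[0,0,0.06],0,42]
    - [[0,0,0.09],0,42]
    - [[0,0,0.11],0,42]
    - [[0,0,0.13],0,42]
    - [[0,0,0.14],0,42]
    - [[0,0,0.14],0,42]
    - [[0,0,0.14],0,42]

```text
clock: 22.65
eef_pos: [0.5845, -0.1127, 0.0971]
tcp_rot: [[-0.325, -0.946, 0.001], [-0.946, 0.325, -0.0], [-0.0, -0.001, -1.0]]
ft_force: [-0.5, 0.8, 4.9]
width: 0.047
gripper_force: 15.0
```

move_arm:
  series:
    - [[0,0,0],0,48]
    - [[0,0,0],0,60]
    - [[0,0,0],0,80]
    - [[0,0,0],0,95]
    - [[0,0,-0.4],0,95]
    - [[0,0,-1.1],0,95]
    - [[0,0,-1.9],0,95]
    - [[0,0,-2.6],0,95]

```text
clock: 23.32
eef_pos: [0.5839, -0.1128, 0.2017]
tcp_rot: [[-0.325, -0.946, -0.001], [-0.946, 0.325, -0.0], [0.0, 0.001, -1.0]]
ft_force: [0.9, -0.2, 0.8]
width: 0.0823
gripper_force: 0.0
```

Run:
```python
from h import *
from workcell import robot
s=robot.sense(); print(s["width"],s["ft_force"]); plan(s,(.461,.0067,.21),-108.7)
```

```text
0.08231153576802452 [ 0.943  -0.2375  0.8155]
shift [-1.82  3.88 -0.21] turn -0.05 at [ 0.5839 -0.1128  0.2017] ang -108.99
```

move_arm:
  series:
    - [[-0.2,0.4,-0.2],0,80]
    - [[-0.6,1.2,-0.2],0,80]
    - [[-1.0,2.0,-0.2],0,80]
    - [[-1.3,2.8,-0.2],0,80]
    - [[-1.6,3.4,-0.2],0,80]
    - [[-1.75,3.75,-0.2],0,80]
    - [[-1.8,3.9,-0.2],0,80]
    - [[-1.8,3.9,-0.2],0,80]

```text
clock: 23.98
eef_pos: [0.4593, 0.0067, 0.2088]
tcp_rot: [[-0.324, -0.946, 0.0], [-0.946, 0.324, 0.0], [-0.001, -0.0, -1.0]]
ft_force: [-0.6, -0.1, 0.4]
width: 0.0704
gripper_force: 0.0
```

Run:
```python
from h import *
from workcell import robot
d,s=wrist(robot); v=robot.get_image("side")["color"]
cv2.imwrite("pics/m6.png",np.hstack([v[120:420,150:550],d["color"][60:360,80:480]])); np.savez("w6.npz",**d)
plan(s,(.461,.0067,.075),-108.7)
```

```text
shift [-0.01 -0.04  3.35] turn -0.03 at [0.4593 0.0067 0.2088] ang -108.9
```

View pics/m6.png

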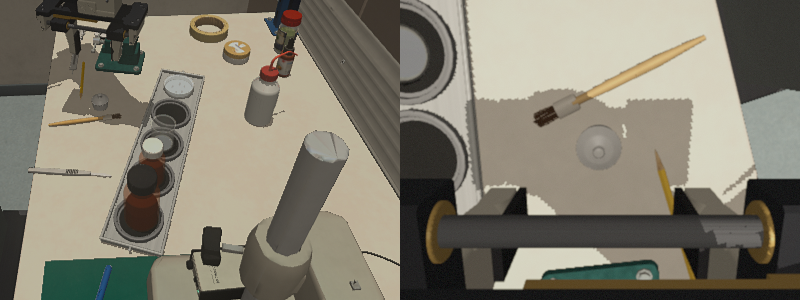

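The beaker stands in its coaster. Pot knob at crop (599,151), i.e. (279,211). The pencil tip is about 50 mm to its right, so I'll descend with the fingers at about 53 mm to stay clear.

Run:
```python
from h import *
from workcell import robot
d=dict(np.load("w6.npz")); s=robot.sense(); T=dict(np.load("top0.npz"));S=dict(np.load("side0.npz"))
print(tri((d,(279,211)),(T,(280.4,242)),(S,(249.8,215.5))))
g=cv2.medianBlur(cv2.cvtColor(d["color"],cv2.COLOR_BGR2GRAY),3)[170:240,240:320]
C=cv2.HoughCircles(g,cv2.HOUGH_GRADIENT,1,40,param1=80,param2=12,minRadius=18,maxRadius=30); print(C[0]+[240,170,0])
p=plane(d,(279,211),.036); print(p); print(plane(d,(C[0,0,:2]+[240,170]),.02))
plan(s,(p[0],p[1],.0755),-108.7)
```

```text
(array([0.4605, 0.0074, 0.0339]), [0.0011, 0.0014, 0.0018])
[[277.5 205.5  23.9]]
[0.4597 0.0078 0.036 ]
[0.4607 0.0069 0.02  ]
shift [-0.03  0.04  3.33] turn -0.04 at [0.4606 0.0061 0.2087] ang -108.96
```

move_arm:
  series:
    - [[-0.03,0.02,0.2],0,60]
    - [[-0.03,0.02,0.7],0,60]
    - [[-0.03,0.02,1.3],0,60]
    - [[-0.03,0.02,2.0],0,60]
    - [[-0.03,0.02,2.6],0,60]
    - [[-0.03,0.02,3.0],0,60]
    - [[-0.03,0.02,3.2],0,60]
    - [[-0.03,0.02,3.28],0,60]
  force: 30

```text
clock: 24.75
eef_pos: [0.4592, 0.0067, 0.0754]
tcp_rot: [[-0.327, -0.945, -0.003], [-0.945, 0.327, -0.002], [0.003, 0.003, -1.0]]
ft_force: [0.3, -0.1, 0.7]
width: 0.0526
gripper_force: 0.0
```

move_arm:
  series:
    - [[0,0,0.05],0,60]
    - [[0,0,0.05],0,60]
    - [[0,0,0.05],0,50]
    - [[0,0,0.05],0,40]
    - [[0,0,0.05],0,30]
    - [[0,0,0.05],0,30]
    - [[0,0,0.05],0,30]
    - [[0,0,0.05],0,30]
  force: 30

```text
clock: 25.42
eef_pos: [0.4601, 0.0078, 0.0761]
tcp_rot: [[-0.325, -0.946, 0.001], [-0.946, 0.325, 0.0], [-0.001, -0.001, -1.0]]
ft_force: [-2.2, 0.1, 6.9]
width: 0.035
gripper_force: 30.0
```

move_arm:
  series:
    - [[0,0,-0.1],0,30]
    - [[0,0,-0.3],0,30]
    - [[0,0,-0.6],0,30]
    - [[0,0,-1.0],0,30]
    - [[0,0,-1.4],0,30]
    - [[0,0,-1.7],0,30]
    - [[0,0,-1.9],0,30]
    - [[0,0,-2.0],0,30]

```text
clock: 26.08
eef_pos: [0.4601, 0.0077, 0.1569]
tcp_rot: [[-0.325, -0.946, 0.002], [-0.946, 0.325, 0.001], [-0.001, -0.002, -1.0]]
ft_force: [0.4, -0.4, -1.3]
width: 0.0351
gripper_force: 30.0
```

Run:
```python
from h import *
from workcell import robot
d,s=wrist(robot); print(s["width"],s["ft_force"],s["gripper_force"]); plan(s,(.6114,-.0309,.15),-108.7)
cv2.imwrite("pics/w7.png",d["color"][150:380,130:430])
```

```text
0.0351372702507151 [ 0.3981 -0.3965 -1.295 ] 29.99993285279743
shift [-0.32 -3.89  0.18] turn -0.05 at [0.4601 0.0077 0.1569] ang -108.99
```

View pics/w7.png

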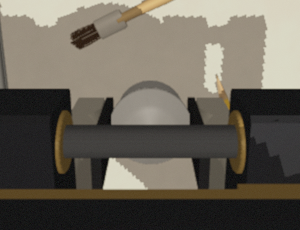

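The pot is held straight between the fingers, centred near crop (150,120). Carrying it to the coaster beside the dish.

move_arm:
  series:
    - [[0,-0.3,0],0,30]
    - [[-0.1,-0.9,0],0,30]
    - [[-0.1,-1.6,0],0,30]
    - [[-0.2,-2.3,0],0,30]
    - [[-0.2,-3.0,0],0,30]
    - [[-0.3,-3.5,0],0,30]
    - [[-0.3,-3.8,0],0,30]
    - [[-0.3,-3.9,0],0,30]

```text
clock: 26.8
eef_pos: [0.6129, -0.0329, 0.1534]
tcp_rot: [[-0.326, -0.945, -0.002], [-0.945, 0.326, -0.001], [0.001, 0.001, -1.0]]
ft_force: [0.2, 0.6, -0.8]
width: 0.0347
gripper_force: 30.0
```

Run:
```python
from h import *
from workcell import robot
s=robot.sense(); plan(s,(.6114,-.0309,.0836),-108.7)
```

```text
shift [-0.04  0.05  1.75] turn -0.06 at [ 0.6129 -0.0329  0.1534] ang -109.04
```

move_arm:
  series:
    - [[0,0,0.2],0,30]
    - [[-0.04,0.03,0.5],0,30]
    - [[-0.04,0.03,0.8],0,30]
    - [[-0.04,0.03,1.1],0,30]
    - [[-0.04,0.03,1.35],0,30]
    - [[-0.04,0.03,1.5],0,30]
    - [[-0.04,0.03,1.6],0,30]
    - [[-0.04,0.03,1.65],0,30]

```text
clock: 27.47
eef_pos: [0.6101, -0.03, 0.0887]
tcp_rot: [[-0.325, -0.946, -0.001], [-0.946, 0.325, -0.0], [0.0, 0.001, -1.0]]
ft_force: [-0.7, -0.0, -1.7]
width: 0.035
gripper_force: 30.0
```

move_arm:
  series:
    - [[0,0,0.02],0,30]
    - [[0,0,0.04],0,30]
    - [[0,0,0.06],0,30]
    - [[0,0,0.08],0,30]
    - [[0,0,0.1],0,30]
    - [[0,0,0.12],0,30]
    - [[0,0,0.12],0,30]
    - [[0,0,0.12],0,30]

```text
clock: 28.13
eef_pos: [0.6105, -0.03, 0.0846]
tcp_rot: [[-0.326, -0.946, -0.0], [-0.946, 0.326, -0.0], [0.0, 0.0, -1.0]]
ft_force: [-1.6, -0.5, -1.2]
width: 0.0352
gripper_force: 30.0
```

Still about 1 mm up. Going down a touch more before release.

move_arm:
  series:
    - [[0,0,0.02],0,30]
    - [[0,0,0.03],0,30]
    - [[0,0,0.04],0,30]
    - [[0,0,0.04],0,30]
    - [[0,0,0.04],0,30]
    - [[0,0,0.04],0,40]
    - [[0,0,0.04],0,48]
    - [[0,0,0.04],0,55]

```text
clock: 28.8
eef_pos: [0.6106, -0.03, 0.0831]
tcp_rot: [[-0.326, -0.946, 0.0], [-0.946, 0.326, 0.0], [-0.0, -0.0, -1.0]]
ft_force: [-0.1, 0.8, 0.3]
width: 0.0438
gripper_force: 0.0
```

move_arm:
  series:
    - [[0,0,0],0,62]
    - [[0,0,0],0,62]
    - [[0,0,-0.3],0,62]
    - [[0,0,-0.9],0,62]
    - [[0,0,-1.7],0,62]
    - [[0,0,-2.6],0,62]
    - [[0,0,-3.5],0,62]
    - [[0,0,-4.2],0,62]

```text
clock: 29.47
eef_pos: [0.6108, -0.0302, 0.2551]
tcp_rot: [[-0.325, -0.946, 0.003], [-0.946, 0.325, 0.0], [-0.001, -0.003, -1.0]]
ft_force: [1.2, -0.2, 0.7]
width: 0.0545
gripper_force: 0.0
```

move_arm:
  series:
    - [[-0.7,0,0],0,62]
    - [[-1.4,0,0],0,62]
    - [[-2.2,0,0],0,62]
    - [[-3.0,0,0],0,62]
    - [[-3.7,0,0],0,62]
    - [[-4.2,0,0],0,62]
    - [[-4.4,0,0],0,62]
    - [[-4.4,0,0],0,62]

```text
clock: 30.13
eef_pos: [0.668, 0.138, 0.2509]
tcp_rot: [[-0.324, -0.946, -0.0], [-0.946, 0.324, -0.0], [0.0, 0.0, -1.0]]
ft_force: [0.2, -1.1, -0.2]
width: 0.0544
gripper_force: 0.0
```

Run:
```python
from h import *
from workcell import robot
t=robot.get_image("top")["color"]; v=robot.get_image("side")["color"]
a=cv2.resize(t[120:250,225:450],None,fx=2,fy=2,interpolation=cv2.INTER_CUBIC); b=cv2.resize(v[180:380,240:365],None,fx=2.8,fy=2.8,interpolation=cv2.INTER_CUBIC)
M=np.zeros((560,800,3),np.uint8); M[:260,:450]=a; M[:560,450:800]=b; cv2.imwrite("pics/f.png",cv2.convertScaleAbs(M,alpha=1.3))
```

```text
(no output)
```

View pics/f.png

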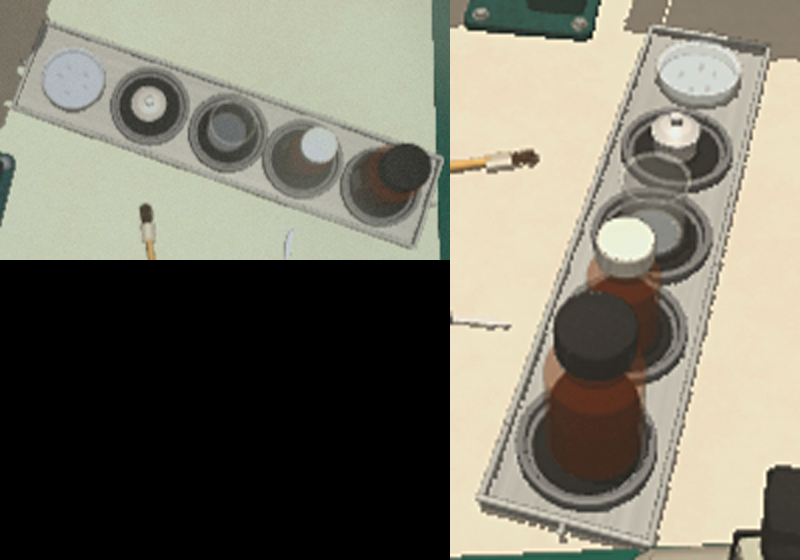

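Dish, pot, beaker, white-cap bottle and black-cap bottle stand in that order. Each is upright inside its coaster rim: top crop pot (149,103), beaker (227,130), caps (318,145) and (404,167). The gripper is clear of everything.

```bash
python3 -c "
from workcell import robot
print(robot.sign_off())"
```

```text
the job is handed in; nothing more can be done
None
```

The job is handed in at about 30 s on the clock: from the dish outwards stand the pot, the beaker, the white-cap bottle and the black-cap bottle, each upright inside its coaster rim in the last pictures.

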